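Press a specimen mount home in its holder and hold it up level

TASK

A red specimen mount is only sitting on the spring clips of the metal holder under the small hand press: push the press's black palm knob down to its stop so that the mount goes fully home in the holder, and let the knob spring back. Then take the holder by its black handle, draw it out from under the press, and lift it level, with the mount in it, more than 10 cm above the bench; finish while still holding it up there, steady and level, ready to be looked at. Leave the other mounts and the bottles on the bench alone.

Things in the scene. Friction and masses are not known exactly. Their poses are not given: they have to be found in the camera images.
- press: grey C-frame hand press, fixed, 130 x 84 mm, base 18 mm thick. Origin: bench level, below the ram's axis. Its -x is the open front, where the handle sticks out; column 56 to 86 mm behind the ram (+x), 120 mm high; ram guide 34 mm in diameter, 80 to 120 mm up. A fence on the base (up to 23 mm above the bench) stands at the sides and back of the holder; the front is open
- ram (a joint): ram with palm knob, m: 0 = up (spring), 0.0145 = down at its stop. The spring takes about 4 N to start, 8 N at the bottom; the snap past the clips, 8 to 12 mm down, needs 12 to 15 N in all, so go by the travel. It springs back by itself. White foot 23 mm in diameter, 57.5 mm above the bench when up
- ram_top (a point): centre of the top of the black palm knob (41 mm in diameter), 159 mm above the bench when the ram is up; moves with it
- holder: loose holder, 0.2 kg: bright metal cup 48 mm in diameter, 16 mm high, bore 32 mm, floor 6 mm thick, three wire spring clips (19 mm high), a handle to its -x. It stands on the press's base, 18 mm above the bench, cup under the ram. Origin: centre of the cup's underside, z up. With the mount home its top is 25 mm above the underside, 14 mm below the raised ram's foot
- holder_grip (a point): middle of the black handle, 100 mm from the cup's axis along the holder's -x, 12 mm above the cup's underside (30 mm above the bench at the start). The black part is 60 mm long along the holder's x, 16 mm wide (y), 14 mm high; most of the weight is in the cup, so grip firmly (30 N or more)
- red_mount: loose specimen mount, red resin disc 30 mm in diameter, 19 mm high, 26 g. Origin: centre of its underside. At the start it rests on the clips with its underside about 11 mm above the holder's underside; home it sits on the cup's floor, 6 mm above the holder's underside, where the clips hold it
- green_mount: bystander: loose green specimen mount, 30 mm in diameter, 19 mm high, on the bench; origin under its centre
- black_mount: bystander: loose black specimen mount, 30 mm in diameter, 19 mm high, on the bench; origin under its centre
- mount_box: bystander, fixed: closed wooden specimen box 96 x 130 x 48 mm (x, y, z); origin under its centre
- white_bottle: bystander: white bottle with a green cap, 45 mm in diameter, 86 mm high; origin under its centre
Things that resemble listed ones, but are neither listed nor needed, are in the scene too. Of the things shaped like the holder, the metal one is meant.

How it is judged:
By the outcome, as a careful person would: the job done as asked, in the order asked, and still so for the second after the job is handed in, while the arm keeps its last pose, push and grip.
It also fails if it takes over 48 s, if anything falls off the work surface, if the arm or the gripper's body presses on something with over 40 N, if the wrist force passes 120 N, or if a joint passes its speed limit or range.

ROBOT

A 6-joint arm with a two-finger parallel gripper is mounted at the origin on a cart in front of the work surface, level with it; the furniture and walls round the work are solid. World frame = base frame: x ahead of the robot, y to its left, z up, the work surface at z = 0. Lengths are in mm, angles in rad, forces in N, time in s.
With the tool pointing down it reaches from about 300 to 875 mm from the base axis. Payload 6.4 kg.
Tool frame: the origin (TCP) lies midway between the tips of the shut fingers; the grasp point (between the pads) lies 19 mm behind it; z points along the fingers, y is the line along which they close (so a half turn about z gives the same grasp; the last joint's range is limited). The gripper opens to 85 mm and grips with 20 to 120 N. Pads are 22 mm wide; open, the fingers measure 114 mm over their backs; the gripper's body (76 mm by 85 mm) begins 54 mm behind the grasp point. The pads swing forward as they close: fully open they stand 13 mm farther back than shut.
Start: joints at [-1.312, 0.181, 1.607, -0, 1.354, -0.206], TCP at [257.758, -514.006, 231.288] pointing down, gripper open.
Joint ranges: [-2.99, 2.99], [-0.89, 2.07], [0.3, 2.58], [-1.14, 4.28], [0, 2.63], [-3.12, 3.12]. Speed limits (rad/s): [2.57, 2.57, 3.01, 3.14, 3.14, 3.14].

INTERFACE

Orientations are given as [roll, pitch, yaw] about the fixed x, y, z axes, in that order (R = Rz(yaw) Ry(pitch) Rx(roll)).
In Python, from workcell import observe, read_camera, camera_params, finish_job, recognise, regions_of, mark_of gives the robot as it stands.
- The arm moves only by the tool play_rows, never from a script. Its argument "steps" is a list of rows, each an object with "slide": the shift along the tool's x, y, z in units of 300 mm (1.0 is 300 mm), a list of three; "yaw": the turn about the tool's z in units of 180 degrees (1.0 is 180 degrees). A call has 1 to 20 rows; each row is the pose to reach, as a shift and turn from the pose commanded when the call began, along the tool's axes at that moment, turning the shorter way round; what a row does not reach only later rows make up. A row lasts 1/12 s, in which the tool goes at most 41.7 mm and 7.16 degrees, less where a joint would pass 70% of its speed; a pose out of reach is approached as far as the arm can. A call with a number of a shift or a turn outside -1 to 1 is refused whole. A call with a gripper value outside its range is refused whole. "grip" is the closure, from 0 (fully open) to 1 (shut), set as the call begins (left out, the last holds). The fingers move at their own pace and stop on an object; "squeeze" is the grip in N (left out, the last holds). Time passes only in rows, so rows that repeat a pose let the fingers close. It gives the time, the measured TCP pose, the force, the opening and the grip force at its end, in the units of the state.
- observe(): the state, without advancing time (a new reading comes with each control period).
- read_camera(name): name is "side" or "top"; returns (picture, depth): 400x640x3 uint8, red, green, blue; 400x640 float32, mm along the optical axis (not along the pixel's ray), 0 where there is no reading.
- camera_params(name): a dict with "camera_matrix" (3x3 intrinsics, pixels), "dist" ([k1, k2, p1, p2, k3] as OpenCV has them; the pictures are not rectified), "rvec" (rotation vector, rad) and "tvec" (3), from world to camera coordinates, as OpenCV has them. Camera axes: x right, y down, z forward; pixel columns grow to the right and rows downward; lengths in mm; the calibration is good to about 2 mm. A picture is of the moment at which its call begins. camera_params takes no time and is no camera call.
- finish_job(): hands the job in; it is judged then, once.
Trained networks look in the newest picture that a camera, given by its name, has taken for a name from the list of things; names that differ only in an ending like _2 or _b are one class to them, and where a whole thing is asked for, a point or a joint stands for the part that bears it (a point fixed in the world has none). Each returns a list of dicts, best first, with "p" (0 to 1); they miss things now and then, are a little off and sometimes report something else, mostly with a low value. They report only what shows in the picture. A call takes as long as a camera call. They do not tell look-alikes from the thing itself.
- recognise(query, camera): "at" ([column, row] as shares, 0 to 1, of the picture: columns of its width, rows of its height, amid what is visible of it).
- regions_of(query, camera): "pixels" (400x640 bool, what is visible of it) and "at" ([column, row] as shares, 0 to 1, of the picture: columns of its width, rows of its height, amid what is visible of it).
- mark_of(query, camera): "at" ([column, row] as shares, 0 to 1, of the picture: columns of its width, rows of its height: a listed point, or the origin of a listed thing).
The state is a dict: "time": time; "joint_positions": joint angles; "dq": joint speeds; "joint_efforts": joint torques, N m; "ee_pos": TCP position; "eef_rot": TCP orientation; "force": force on the tool from outside, world axes, zero at the start; "wrist_torque": the same for the moment, N m; "width": opening from 0.0 (shut) to 1.0 (fully open); "finger_force": force on a finger pad.
Only numpy, scipy, OpenCV 4.12 (cv2) and the standard library are available. Lean on these libraries where they do the work, as an engineer would, in place of code of your own. Each camera call takes 0.05 s, during which the arm holds its last target. There are 200 camera calls.

## Working session

There is one attempt and no reset: what is moved stays moved. The work goes in short steps, Python scripts to look and compute and a tool call to move; the robot and the scene stay as the last step left them, time stands still between calls to the robot, and variables do not carry over. Pictures are saved under pics/ and viewed, at most 10 in all, crops included, and the job is handed in when it is done.

Besides the shell and the picture viewer there is one more tool, called after ">>>" as name(argument=value, ...) on one line, values as JSON. play_rows: Moves the arm, as the interface text tells. Its arguments: {"type":"object","properties":{"steps":{"type":"array"},"grip":{"type":"number"},"squeeze":{"type":"number"}},"required":["steps"]}

```bash
mkdir -p pics; cat > h.py <<'E'
import numpy as np, cv2
from workcell import *
def save(name,fn):
    im,d=read_camera(name); cv2.imwrite(f'pics/{fn}.png',im[:,:,::-1]); np.save(f'pics/{fn}_d.npy',d); return im,d
def cam(name):
    c=camera_params(name);K=np.array(c['camera_matrix'],float).reshape(3,3);D=np.array(c['dist'],float)
    R=cv2.Rodrigues(np.array(c['rvec'],float))[0];t=np.array(c['tvec'],float).ravel();return K,D,R,t
def ray(name,px):
    K,D,R,t=cam(name);u=cv2.undistortPoints(np.array(px,float).reshape(-1,1,2),K,D)[:,0]
    v=np.c_[u,np.ones(len(u))];return -R.T@t, v@R, v
def at_z(name,px,z):
    o,d,_=ray(name,px);return o+d*((z-o[2])/d[:,2])[:,None]
def at_d(name,px,dep):
    o,d,_=ray(name,px);return o+d*np.array(dep,float).reshape(-1,1)
E
python3 - <<'E'
from h import *
s=observe();print({k:np.round(v,3) for k,v in s.items()})
for n in('side','top'):
    save(n,n+'0')
    K,D,R,t=cam(n);print(n,(-R.T@t).round())
    for q in('ram_top','holder_grip','holder','press','red_mount'):
        for m in mark_of(q,n)[:3]: print(n,q,round(m['p'],2),(np.array(m['at'])*[640,400]).round(1))
E
```

```text
{'time': np.float64(0.0), 'joint_positions': array([-1.312,  0.182,  1.608, -0.   ,  1.354, -0.206]), 'dq': array([-0.   , -0.   ,  0.001,  0.001, -0.   , -0.001]), 'joint_efforts': array([-1.0000e-03, -4.4487e+01, -3.5134e+01, -0.0000e+00,  9.0000e-03,
        0.0000e+00]), 'ee_pos': array([ 257.609, -513.447,  230.374]), 'eef_rot': array([-3.14 , -0.   ,  0.465]), 'force': array([ 0.121,  0.505, -0.037]), 'wrist_torque': array([ 0.007, -0.005, -0.059]), 'finger_force': np.float64(0.0), 'width': np.float64(1.0)}
side [480. 904. 556.]
side ram_top 0.75 [286. 131.]
side holder_grip 0.74 [293.  202.8]
side holder_grip 0.61 [339.4 183.6]
side holder 0.83 [286.9 183.9]
side holder 0.72 [367.3 201.9]
side press 0.72 [286.7 192.3]
side red_mount 0.7 [285.7 183.7]
top [357. 128. 987.]
top ram_top 0.62 [395.8 160.6]
top holder_grip 0.95 [393.6 222.3]
top holder_grip 0.59 [345.6 179.1]
top holder_grip 0.4 [242.  172.6]
top holder 0.82 [370.4 253.3]
top holder 0.73 [387.7 169.4]
top press 0.77 [380.7 174.7]
top red_mount 0.55 [385.9 170.9]
```

View pics/top0.png

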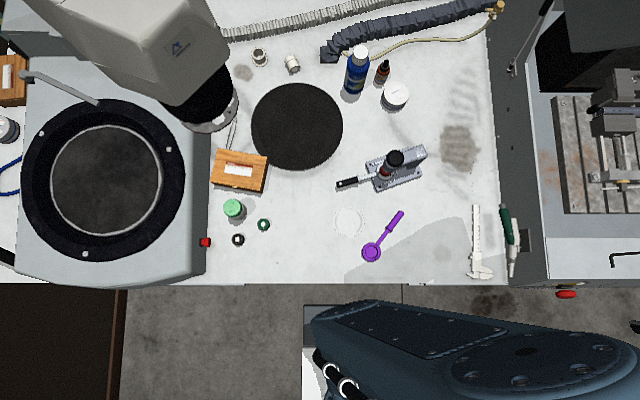

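View pics/side0.png

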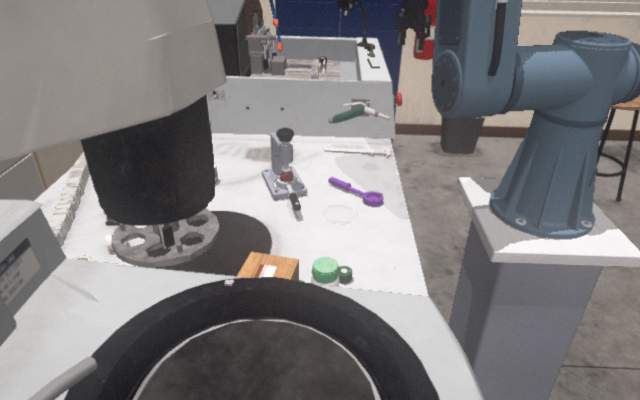

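Top view: two holder-shaped things. One is purple plastic at (383,235). The other has a black handle at (347,183) and sits under the press, whose knob is at (394,158). The second fits because it is metal and under the press, so I'll measure it and confirm in a crop.

```bash
python3 - <<'E'
from h import *
im=cv2.imread('pics/top0.png');s=cv2.imread('pics/side0.png')
a=cv2.resize(im[135:205,325:435],None,fx=5,fy=5,interpolation=cv2.INTER_CUBIC)
b=cv2.resize(s[120:220,250:320],None,fx=3.5,fy=3.5,interpolation=cv2.INTER_CUBIC)
cv2.imwrite('pics/crop.png',np.hstack([a,cv2.resize(b,(245,350))]))
print('knob top',at_z('top',[[394,158]],159),'side',at_z('side',[[286,131]],159))
print('grip',at_z('top',[[345.6,179.1],[347,183]],33),'side',at_z('side',[[293,202.8]],33))
for q in('ram_top','holder_grip'):
    for n in('top','side'):
        read_camera(n)
        for r in regions_of(q,n)[:3]: 
            c=np.array(r['at'])*[640,400];print(q,n,r['p'],c.round(1),r['pixels'].sum())
d=np.load('pics/top0_d.npy')
# depth clouds: knob, press & handle
ys,xs=np.mgrid[135:205,325:435];px=np.c_[xs.ravel(),ys.ravel()];P=at_d('top',px,d[ys,xs].ravel())
k=P[:,2]>148;print('knob',k.sum(),P[k].mean(0),P[k].min(0),P[k].max(0), px[k].mean(0))
V=im[135:205,325:435].max(2).ravel()
h=(V<60)&(P[:,2]>22)&(P[:,2]<50)&(px[:,0]<375);print('handle',h.sum(),P[h].mean(0),P[h].min(0),P[h].max(0))
c,sv,vt=np.linalg.svd(P[h][:,:2]-P[h][:,:2].mean(0),full_matrices=False);print('axis',vt[0],sv)
E
```

```text
knob top [[586.81037634 -51.68345645 159.        ]] side [[584.14425391 -48.07025136 159.        ]]
grip [[565.57232711  47.50139386  33.        ]
 [555.35643467  44.0537157   33.        ]] side [[561.40345165  53.67593299  33.        ]]
ram_top top 0.55 [397.8 157.9] 228
ram_top side 0.86 [287.2 137.3] 263
holder_grip top 0.77 [360.9 176.6] 308
holder_grip top 0.72 [378.7 246.1] 461
holder_grip side 0.82 [292.4 192. ] 341
holder_grip side 0.75 [365.4 194.4] 568
knob 262 [561.97988833 -34.3972679  247.79976563] [357.08571538 -73.59408688 148.81268588] [607.44185392 127.50942245 986.87127956] [392.72900763 159.59541985]
handle 106 [558.7686253   42.977492    34.73893397] [547.21883496  18.23130576  25.56965133] [571.08604845  72.09546623  39.54284698]
axis [ 0.27932656 -0.96019616] [161.90702656  39.7496411 ]
```

View pics/crop.png

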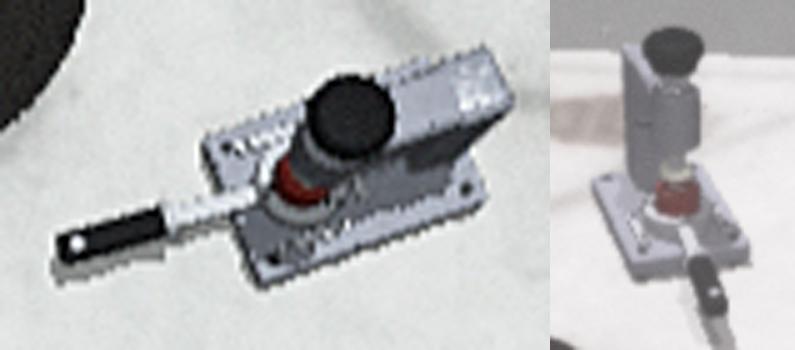

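The crop confirms it: a bright metal cup with the red mount under the white foot, a rod, and a black handle. Next I'll refine the knob centre and the clearances.

```bash
python3 - <<'E'
from h import *
im=cv2.imread('pics/top0.png');d=np.load('pics/top0_d.npy')
ys,xs=np.mgrid[0:400,0:640];px=np.c_[xs.ravel(),ys.ravel()];P=at_d('top',px,d.ravel());ok=d.ravel()>0
near=(abs(P[:,0]-587)<32)&(abs(P[:,1]+50)<32)&ok
k=near&(P[:,2]>145)&(P[:,2]<175);q=P[k];c=q[:,:2].mean(0)
print('top knob',k.sum(),q.mean(0),np.percentile(q,[3,97],axis=0).round(1),'mid px',px[k].mean(0),at_z('top',[px[k].mean(0)],155))
ds=np.load('pics/side0_d.npy');Q=at_d('side',px,ds.ravel())
k=(abs(Q[:,0]-587)<32)&(abs(Q[:,1]+50)<35)&(Q[:,2]>140)&(Q[:,2]<175)&(ds.ravel()>0);q=Q[k]
print('side knob',k.sum(),np.percentile(q,[3,50,97],axis=0).round(1))
# base-plate edges direction: points z 12..25 near press
k=(np.hypot(P[:,0]-590,P[:,1]+60)<110)&(P[:,2]>10)&(P[:,2]<28)&ok
m=np.zeros((400,640),np.uint8);m.ravel()[k]=1
r=cv2.minAreaRect(P[k][:,:2].astype(np.float32));print('base rect',r)
print('bench things',{n:at_z('top',[p],0)[0].round() for n,p in dict(dish=(347,222),purple=(383,235),green=(263,225),black=(238,240),bottle=(232,210),box=(240,170),disc=(340,130)).items()})
# height map max on 50mm grid
for x in range(200,701,50):
    print(x,[int(P[ok&(abs(P[:,0]-x)<25)&(abs(P[:,1]-y)<25)][:,2].max(initial=-1)) for y in range(-500,301,50)])
E
```

```text
top knob 236 [587.37548614 -54.42390992 155.70057505] [[571.9 -72.6 150.5]
 [604.2 -37.1 159.1]] mid px [394.90254237 158.15677966] [[587.55738292 -54.5819239  155.        ]]
side knob 191 [[570.3 -66.6 140.9]
 [587.3 -43.1 154.4]
 [604.6 -33.9 159.3]]
base rect ((589.7786254882812, -75.33973693847656), (143.9969482421875, 168.6273956298828), 57.77790832519531)
bench things {'dish': array([459.,  43.,   0.]), 'purple': array([425., -50.,   0.]), 'green': array([451., 261.,   0.]), 'black': array([412., 324.,   0.]), 'bottle': array([490., 343.,   0.]), 'box': array([597., 326.,   0.]), 'disc': array([709.,  58.,   0.])}
200 [-1, -1, -1, -1, -1, -1, -1, -1, -1, -1, -1, 586, 583, 404, -1, -1, -1]
250 [-1, 293, -1, -1, -1, -1, -1, -1, -1, -1, -1, 738, 633, 365, -1, -1, -1]
300 [190, 189, 188, 187, 95, 8, 2, 2, 4, 797, 802, 788, 622, 1, 2, 2, 3]
350 [197, 190, 191, 190, 116, 10, 3, 6, 2, 17, 18, 3, 3, 3, 4, 3, 4]
400 [194, 190, 191, 191, 140, 8, 3, 2, 3, 21, 19, 3, 3, 3, 4, 3, 20]
450 [150, 151, 112, 187, 132, 3, 3, 2, 21, 24, 4, 4, 4, 4, 3, 22, 87]
500 [166, 154, 112, 187, 95, 2, 3, 2, 20, 3, 3, 4, 3, 3, 3, 3, 89]
550 [191, 152, 111, 187, 4, 3, 3, 18, 23, 157, 40, 40, 3, 4, 4, 51, 51]
600 [168, 152, 111, 188, 3, 3, 3, 120, 122, 160, 35, 3, 9, 10, 9, 51, 52]
650 [194, 152, 111, 190, 3, 3, 3, 120, 119, 19, 3, 8, 10, 9, 9, 48, 528]
700 [271, 152, 446, 480, 4, 3, 2, 3, 3, 3, 2, 7, 8, 8, 9, 410, 538]
```

>>> play_rows(grip=1, squeeze=60, steps=[{"slide": [0, 0, -0.2], "yaw": 0}, {"slide": [0, 0, -0.2], "yaw": 0}, {"slide": [0.84, -0.44, -0.2], "yaw": -0.442}, {"slide": [0.84, -0.44, -0.2], "yaw": -0.442}, {"slide": [0.84, -0.44, -0.2], "yaw": -0.442}, {"slide": [0.84, -0.44, -0.2], "yaw": -0.442}, {"slide": [0.84, -0.44, -0.2], "yaw": -0.442}, {"slide": [0.84, -0.44, -0.2], "yaw": -0.442}, {"slide": [0.84, -0.44, -0.2], "yaw": -0.442}, {"slide": [0.84, -0.44, -0.2], "yaw": -0.442}, {"slide": [0.84, -0.44, -0.2], "yaw": -0.442}, {"slide": [0.84, -0.44, -0.2], "yaw": -0.442}, {"slide": [0.84, -0.44, -0.2], "yaw": -0.442}, {"slide": [0.84, -0.44, -0.2], "yaw": -0.442}, {"slide": [0.84, -0.44, -0.2], "yaw": -0.442}, {"slide": [0.84, -0.44, -0.2], "yaw": -0.442}])

```text
time: 2.33
ee_pos: [423.8, -283.1, 291.3]
eef_rot: [-3.142, -0.0, 1.85]
force: [-0.1, -1.1, 0.0]
width: -0.003
finger_force: 0.0
```

>>> play_rows(steps=[{"slide": [0.584, 0.737, 0.0], "yaw": 0}, {"slide": [0.584, 0.737, 0.0], "yaw": 0}, {"slide": [0.584, 0.737, 0.0], "yaw": 0}, {"slide": [0.584, 0.737, 0.0], "yaw": 0}, {"slide": [0.584, 0.737, 0.1], "yaw": 0}, {"slide": [0.584, 0.737, 0.2], "yaw": 0}, {"slide": [0.584, 0.737, 0.3], "yaw": 0}, {"slide": [0.584, 0.737, 0.4], "yaw": 0}, {"slide": [0.584, 0.737, 0.4], "yaw": 0}, {"slide": [0.584, 0.737, 0.4], "yaw": 0}, {"slide": [0.584, 0.737, 0.4], "yaw": 0}, {"slide": [0.584, 0.737, 0.4], "yaw": 0}])

```text
time: 3.33
ee_pos: [588.5, -54.6, 173.8]
eef_rot: [3.139, 0.002, 1.852]
force: [0.1, -0.5, 0.3]
width: 0.0
finger_force: 0.0
```

```bash
python3 - <<'E'
from h import *
s=observe();print(s['ee_pos'],s['eef_rot'],s['force'])
a,_=save('top','t1');b,_=save('side','s1')
a=cv2.imread('pics/t1.png')[110:210,330:450];b=cv2.imread('pics/s1.png')[90:220,250:330]
cv2.imwrite('pics/c1.png',np.hstack([cv2.resize(a,(480,400),interpolation=2),cv2.resize(b,(246,400),interpolation=2)]))
E
```

```text
[588.49511869 -54.60905369 173.8291011 ] [3.13876780e+00 2.16568613e-03 1.85152099e+00] [ 0.05245055 -0.47290467  0.30473773]
```

View pics/c1.png

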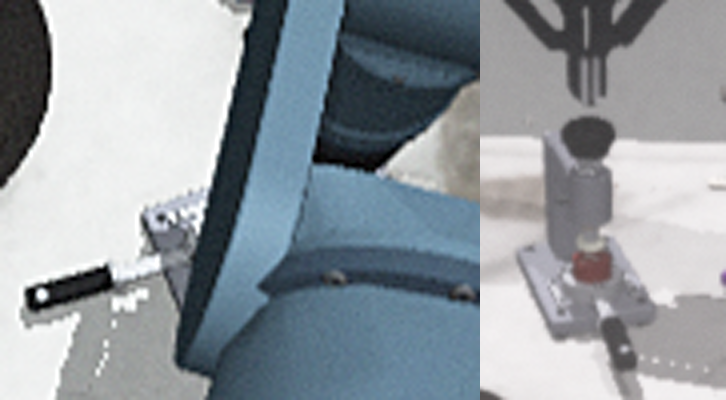

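The shut fingertips stand centred over the knob: in the side crop the tips are at (588,100) and the knob at (588,135). Pressing down gradually.

>>> play_rows(steps=[{"slide": [0, 0, 0.02], "yaw": 0}, {"slide": [0, 0, 0.03], "yaw": 0}, {"slide": [0, 0, 0.04], "yaw": 0}, {"slide": [0, 0, 0.045], "yaw": 0}, {"slide": [0, 0, 0.05], "yaw": 0}, {"slide": [0, 0, 0.055], "yaw": 0}, {"slide": [0, 0, 0.06], "yaw": 0}, {"slide": [0, 0, 0.06], "yaw": 0}, {"slide": [0, 0, 0.06], "yaw": 0}])

```text
time: 4.18
ee_pos: [587.4, -53.4, 153.5]
eef_rot: [-3.142, 0.001, 1.853]
force: [-2.0, -2.6, 4.0]
width: 0.003
finger_force: 2.1
```

>>> play_rows(steps=[{"slide": [0, 0, 0.005], "yaw": 0}, {"slide": [0, 0, 0.01], "yaw": 0}, {"slide": [0, 0, 0.015], "yaw": 0}, {"slide": [0, 0, 0.02], "yaw": 0}, {"slide": [0, 0, 0.025], "yaw": 0}, {"slide": [0, 0, 0.028], "yaw": 0}, {"slide": [0, 0, 0.028], "yaw": 0}, {"slide": [0, 0, 0.028], "yaw": 0}, {"slide": [0, 0, 0.028], "yaw": 0}])

```text
time: 4.93
ee_pos: [587.5, -53.4, 145.2]
eef_rot: [3.141, 0.001, 1.853]
force: [-1.7, -2.6, 5.8]
width: -0.003
finger_force: 3.2
```

>>> play_rows(steps=[{"slide": [0, 0, 0.002], "yaw": 0}, {"slide": [0, 0, 0.004], "yaw": 0}, {"slide": [0, 0, 0.004], "yaw": 0}, {"slide": [0, 0, 0.004], "yaw": 0}])

```text
time: 5.27
ee_pos: [587.6, -53.4, 144.2]
eef_rot: [3.141, 0.001, 1.853]
force: [-3.2, -1.8, 7.9]
width: 0.001
finger_force: 3.9
```

>>> play_rows(steps=[{"slide": [0, 0, 0.002], "yaw": 0}, {"slide": [0, 0, 0.004], "yaw": 0}, {"slide": [0, 0, 0.004], "yaw": 0}, {"slide": [0, 0, 0.004], "yaw": 0}])

```text
time: 5.6
ee_pos: [587.6, -53.4, 144.2]
eef_rot: [3.141, 0.001, 1.853]
force: [-6.6, -1.3, 14.7]
width: 0.002
finger_force: 7.4
```

>>> play_rows(steps=[{"slide": [0, 0, 0.003], "yaw": 0}, {"slide": [0, 0, 0.003], "yaw": 0}, {"slide": [0, 0, 0.003], "yaw": 0}])

```text
time: 5.85
ee_pos: [587.7, -53.4, 144.1]
eef_rot: [3.141, 0.001, 1.854]
force: [-9.6, -1.8, 19.5]
width: 0.004
finger_force: 10.0
```

>>> play_rows(steps=[{"slide": [0, 0, -0.02], "yaw": 0}, {"slide": [0, 0, -0.04], "yaw": 0}, {"slide": [0, 0, -0.06], "yaw": 0}, {"slide": [0, 0, -0.1], "yaw": 0}, {"slide": [0, 0, -0.2], "yaw": 0}, {"slide": [0.1, 0, -0.2], "yaw": 0}, {"slide": [0.2, 0, -0.2], "yaw": 0}, {"slide": [0.334, 0, -0.2], "yaw": 0}, {"slide": [0.334, 0, -0.2], "yaw": 0}, {"slide": [0.334, 0, -0.2], "yaw": 0}, {"slide": [0.334, 0, -0.2], "yaw": 0}], grip=0.35)

```text
time: 6.77
ee_pos: [559.5, 43.4, 201.8]
eef_rot: [3.141, 0.0, 1.855]
force: [-0.0, -0.5, 0.1]
width: 0.65
finger_force: 0.0
```

```bash
python3 - <<'E'
from h import *
s=observe();print(s['time'],s['ee_pos'],s['eef_rot'],s['force'],s['width'])
save('top','t2');save('side','s2')
for q in('holder_grip','red_mount'):
  for n in('top','side'):
    read_camera(n)
    for m in mark_of(q,n)[:3]: 
        p=np.array(m['at'])*[640,400];print(n,q,round(m['p'],2),p.round(1),at_z(n,[p],30)[0].round(1))
b=cv2.imread('pics/s2.png')[100:230,240:340];a=cv2.imread('pics/t2.png')[110:210,320:450]
cv2.imwrite('pics/c2.png',np.hstack([cv2.resize(b,(385,500),interpolation=2),cv2.resize(a,(415,500),interpolation=2)]))
# handle from side depth
im=cv2.imread('pics/s2.png');d=np.load('pics/s2_d.npy');ys,xs=np.mgrid[170:230,270:330];px=np.c_[xs.ravel(),ys.ravel()]
P=at_d('side',px,d[ys,xs].ravel());V=im[170:230,270:330].max(2).ravel()
h=(V<70)&(P[:,2]>22)&(P[:,2]<45)&(abs(P[:,0]-559)<30)&(abs(P[:,1]-43)<45);q=P[h]
print(h.sum(),np.percentile(q,[3,50,97],axis=0).round(1));print(np.linalg.svd(q[:,:2]-q[:,:2].mean(0),full_matrices=False)[2][0])
E
```

```text
6.7667 [559.54494287  43.36789178 201.77804077] [3.14126166e+00 1.62188411e-04 1.85453782e+00] [-0.03980032 -0.51236689  0.07697006] 0.6498698580166683
top holder_grip 0.61 [347.2 182.4] [557.6  43.3  30. ]
side holder_grip 0.73 [342.2 179.7] [452.7 -65.   30. ]
side holder_grip 0.66 [293.2 202.2] [561.7  46.2  30. ]
top red_mount 0.58 [385.9 169.9] [590.7 -57.5  30. ]
side red_mount 0.49 [286.7 185.4] [583.4 -28.4  30. ]Traceback (most recent call last):
  File "<stdin>", line 15, in <module>
    return _quantile_unchecked(
        a, q, axis, out, overwrite_input, method, keepdims, weights)
    return _ureduce(a,
                    func=_quantile_ureduce_func,
    ...<5 lines>...
                    overwrite_input=overwrite_input,
                    method=method)
    r = func(a, **kwargs)
    result = _quantile(arr,
                       quantiles=q,
    ...<2 lines>...
                       out=out,
                       weights=wgt)
    slices_having_nans = np.isnan(arr[-1, ...])
                                  ~~~^^^^^^^^^
IndexError: index -1 is out of bounds for axis 0 with size 0
```

View pics/c2.png

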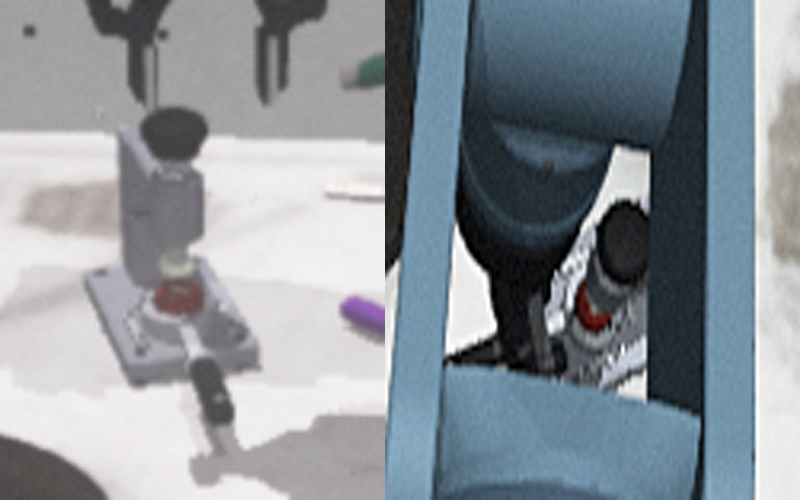

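The red mount now sits low in the cup with a gap to the white foot, at (180,290) in the left crop. The knob is back up at (175,125), and the handle at (212,390) is in place. Descending onto the handle.

>>> play_rows(steps=[{"slide": [0, 0, 0.1], "yaw": 0}, {"slide": [0, 0, 0.2], "yaw": 0}, {"slide": [0, 0, 0.3], "yaw": 0}, {"slide": [0, 0, 0.4], "yaw": 0}, {"slide": [0, 0, 0.48], "yaw": 0}, {"slide": [0, 0, 0.54], "yaw": 0}, {"slide": [0, 0, 0.59], "yaw": 0}, {"slide": [0, 0, 0.61], "yaw": 0}, {"slide": [0, 0, 0.625], "yaw": 0}, {"slide": [0, 0, 0.625], "yaw": 0}, {"slide": [0, 0, 0.625], "yaw": 0}])

```text
time: 8.18
ee_pos: [560.0, 43.0, 14.8]
eef_rot: [3.141, 0.0, 1.853]
force: [-0.5, -0.2, 1.0]
width: 0.653
finger_force: 0.0
```

>>> play_rows(grip=1, squeeze=70, steps=[{"slide": [0, 0, 0], "yaw": 0}, {"slide": [0, 0, 0], "yaw": 0}, {"slide": [0, 0, 0], "yaw": 0}, {"slide": [0, 0, 0], "yaw": 0}, {"slide": [0, 0, 0], "yaw": 0}, {"slide": [0, 0, 0], "yaw": 0}, {"slide": [0, 0, 0], "yaw": 0}, {"slide": [0, 0, 0], "yaw": 0}, {"slide": [0, 0, 0], "yaw": 0}, {"slide": [0, 0, 0], "yaw": 0}])

```text
time: 9.02
ee_pos: [559.9, 43.1, 14.4]
eef_rot: [3.141, 0.0, 1.854]
force: [1.2, 1.0, 3.2]
width: 0.172
finger_force: 69.4
```

Gripped firmly. Next I raise it slightly, draw it straight out, and then lift.

>>> play_rows(steps=[{"slide": [0, 0, -0.004], "yaw": 0}, {"slide": [0, 0, -0.008], "yaw": 0}, {"slide": [0.02, 0, -0.008], "yaw": 0}, {"slide": [0.05, 0, -0.008], "yaw": 0}, {"slide": [0.08, 0, -0.008], "yaw": 0}, {"slide": [0.11, 0, -0.008], "yaw": 0}, {"slide": [0.14, 0, -0.008], "yaw": 0}, {"slide": [0.17, 0, -0.008], "yaw": 0}, {"slide": [0.2, 0, -0.008], "yaw": 0}, {"slide": [0.23, 0, -0.008], "yaw": 0}, {"slide": [0.26, 0, -0.008], "yaw": 0}, {"slide": [0.29, 0, -0.008], "yaw": 0}, {"slide": [0.31, 0, -0.008], "yaw": 0}, {"slide": [0.32, 0, -0.008], "yaw": 0}, {"slide": [0.32, 0, -0.008], "yaw": 0}, {"slide": [0.32, 0, -0.008], "yaw": 0}])

```text
time: 10.35
ee_pos: [532.7, 135.3, 16.5]
eef_rot: [3.141, 0.0, 1.854]
force: [0.3, 0.8, -2.6]
width: 0.171
finger_force: 68.6
```

>>> play_rows(steps=[{"slide": [0, 0, -0.02], "yaw": 0}, {"slide": [0, 0, -0.05], "yaw": 0}, {"slide": [0, 0, -0.1], "yaw": 0}, {"slide": [0, 0, -0.15], "yaw": 0}, {"slide": [0, 0, -0.2], "yaw": 0}, {"slide": [0, 0, -0.25], "yaw": 0}, {"slide": [0, 0, -0.3], "yaw": 0}, {"slide": [0, 0, -0.35], "yaw": 0}, {"slide": [0, 0, -0.4], "yaw": 0}, {"slide": [0, 0, -0.45], "yaw": 0}, {"slide": [0, 0, -0.48], "yaw": 0}, {"slide": [0, 0, -0.5], "yaw": 0}, {"slide": [0, 0, -0.5], "yaw": 0}, {"slide": [0, 0, -0.5], "yaw": 0}, {"slide": [0, 0, -0.5], "yaw": 0}, {"slide": [0, 0, -0.5], "yaw": 0}, {"slide": [0, 0, -0.5], "yaw": 0}, {"slide": [0, 0, -0.5], "yaw": 0}])

```text
time: 11.85
ee_pos: [532.3, 135.3, 165.8]
eef_rot: [-3.14, -0.0, 1.853]
force: [-1.0, -1.1, -3.0]
width: 0.17
finger_force: 68.6
```

```bash
python3 - <<'E'
from h import *
s=observe();print(s['time'],s['ee_pos'],s['eef_rot'],s['force'],s['wrist_torque'],s['width'],s['finger_force'])
save('top','t3');_,d=save('side','s3')
K,D,R,t=cam('side');c=s['ee_pos']+[0,0,15]
p=cv2.projectPoints(np.array([c,c+[28,-96,0]]),cv2.Rodrigues(R)[0],t,K,D)[0][:,0];print(p)
x0,y0=p.mean(0).astype(int)-[80,70]
b=cv2.imread('pics/s3.png')[y0:y0+140,x0:x0+160];cv2.imwrite('pics/c3.png',cv2.resize(b,None,fx=4,fy=4,interpolation=2))
ys,xs=np.mgrid[y0:y0+140,x0:x0+160];px=np.c_[xs.ravel(),ys.ravel()];P=at_d('side',px,d[ys,xs].ravel())
im=cv2.imread('pics/s3.png')[y0:y0+140,x0:x0+160].reshape(-1,3).astype(int)
r=(im[:,2]>im[:,1]*1.8)&(im[:,2]>60)&(P[:,2]>100)
print('red',r.sum(),np.percentile(P[r],[5,50,95],axis=0).round(1))
f=(P[:,2]>120)&(P[:,2]<220)&(np.hypot(P[:,0]-c[0]-28,P[:,1]-c[1]+96)<30);print('cup',f.sum(),np.percentile(P[f],[2,50,98],axis=0).round(1))
E
```

```text
11.85 [532.26426742 135.27931902 165.82214412] [-3.14045442e+00 -3.24168289e-04  1.85340016e+00] [-0.96351693 -1.09861038 -3.04115128] [ 0.22651974  0.08944731 -0.0078649 ] 0.1696449966209507 68.58384847640991
[[303.59469702 158.69223766]
 [293.10782208 137.82693712]]
red 1 [[569.   33.8 193.3]
 [569.   33.8 193.3]
 [569.   33.8 193.3]]
cup 90 [[537.3  25.4 169.9]
 [563.2  48.4 184.5]
 [575.1  54.9 193.6]]
```

View pics/c3.png

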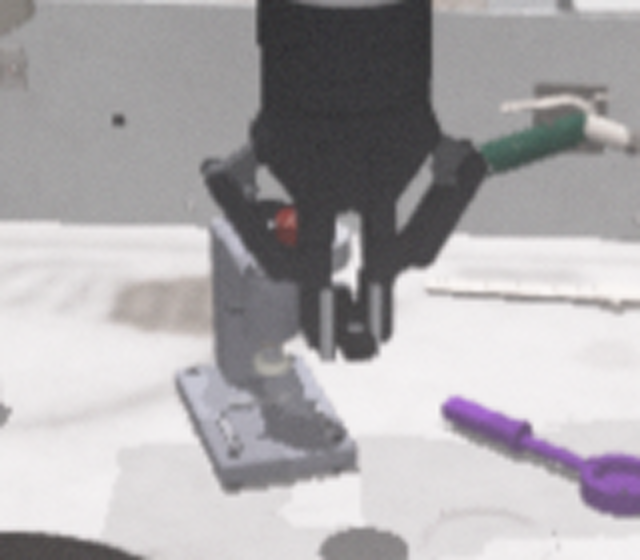

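The press is now empty and the mount is up with the holder, seen as red behind the finger at (287,222). The cup is partly hidden, so I'll turn it slowly to expose it to the camera and check that it is level.

>>> play_rows(steps=[{"slide": [0, 0, 0], "yaw": -0.01}, {"slide": [0, 0, 0], "yaw": -0.03}, {"slide": [0, 0, 0], "yaw": -0.055}, {"slide": [0, 0, 0], "yaw": -0.08}, {"slide": [0, 0, 0], "yaw": -0.105}, {"slide": [0, 0, 0], "yaw": -0.13}, {"slide": [0, 0, 0], "yaw": -0.155}, {"slide": [0, 0, 0], "yaw": -0.18}, {"slide": [0, 0, 0], "yaw": -0.205}, {"slide": [0, 0, 0], "yaw": -0.23}, {"slide": [0, 0, 0], "yaw": -0.255}, {"slide": [0, 0, 0], "yaw": -0.28}, {"slide": [0, 0, 0], "yaw": -0.305}, {"slide": [0, 0, 0], "yaw": -0.325}, {"slide": [0, 0, 0], "yaw": -0.335}, {"slide": [0, 0, 0], "yaw": -0.34}, {"slide": [0, 0, 0], "yaw": -0.34}, {"slide": [0, 0, 0], "yaw": -0.34}, {"slide": [0, 0, 0], "yaw": -0.34}, {"slide": [0, 0, 0], "yaw": -0.34}])

```text
time: 13.62
ee_pos: [532.6, 135.3, 166.5]
eef_rot: [-3.142, -0.0, 2.921]
force: [0.7, -0.5, -3.3]
width: 0.173
finger_force: 68.6
```

```bash
python3 - <<'E'
from h import *
s=observe();print(s['time'],s['ee_pos'],s['eef_rot'],s['force'],s['finger_force'])
save('top','t4');_,d=save('side','s4')
K,D,R,t=cam('side');c=s['ee_pos']+[0,0,17];y=s['eef_rot'][2];u=-np.array([np.cos(y),np.sin(y),0])
p=cv2.projectPoints(np.array([c,c+100*u]),cv2.Rodrigues(R)[0],t,K,D)[0][:,0]
x0,y0=p.mean(0).astype(int)-[60,55];print(p-[x0,y0])
b=cv2.imread('pics/s4.png')[y0:y0+110,x0:x0+120];cv2.imwrite('pics/c4.png',cv2.resize(b,None,fx=5,fy=5,interpolation=2))
ys,xs=np.mgrid[y0:y0+110,x0:x0+120];px=np.c_[xs.ravel(),ys.ravel()];P=at_d('side',px,d[ys,xs].ravel())
rel=P-c;a=rel@u;l=rel@np.array([-u[1],u[0],0])
im=b.reshape(-1,3).astype(int);r=(im[:,2]>im[:,1]*1.6)&(im[:,2]>60)&(abs(a-100)<30)
print('red z',np.percentile(P[r][:,2],[3,50,97]),'n',r.sum())
m=(abs(rel[:,2])<30)&(abs(l)<30)
for lo in range(-40,131,10):
    k=m&(a>=lo)&(a<lo+10)
    if k.sum()>4: print(lo,k.sum(),np.percentile(rel[k][:,2],[3,50,97]).round(1))
k=m&r&(rel[:,2]>8);A=np.c_[a[k],l[k],np.ones(k.sum())]
z=rel[k][:,2];hi=z>np.percentile(z,50);print('red top plane',np.linalg.lstsq(A[hi],z[hi],rcond=None)[0])
E
```

```text
13.6167 [532.58659132 135.2608672  166.45852598] [-3.14152870e+00 -1.24520495e-04  2.92100194e+00] [ 0.66589033 -0.51273398 -3.27797031] 68.59292507171631
[[85.41904284 58.41141988]
 [35.25470739 51.88096952]]
red z [192.22129559 193.31717526 194.52945619] n 33
-40 8 [-5.6 -0.7  3. ]
-30 47 [-6.6  2.7  6.3]
-20 110 [-11.2   5.1  28.8]
-10 120 [-15.7   4.9  22.6]
0 68 [-16.5   4.5  20. ]
10 39 [-6.5  1.7  6. ]
20 48 [-10.3   1.    7.3]
30 22 [-5.7 -2.3 -1.2]
40 22 [-6.5 -2.6 -0.6]
50 24 [-7.2 -2.5 -0.9]
60 22 [-6.5 -2.8 -1.6]
70 52 [-12.2  -2.9   3.8]
80 103 [-12.4   0.3   9.7]
90 113 [-14.    1.1  10.7]
100 94 [-12.5   2.6  10.8]
110 50 [-13.    0.4  10.1]
120 9 [-6.1  0.4  1.7]
red top plane [7.21342658e-03 4.40160773e-03 9.78551269e+00]
```

View pics/c4.png

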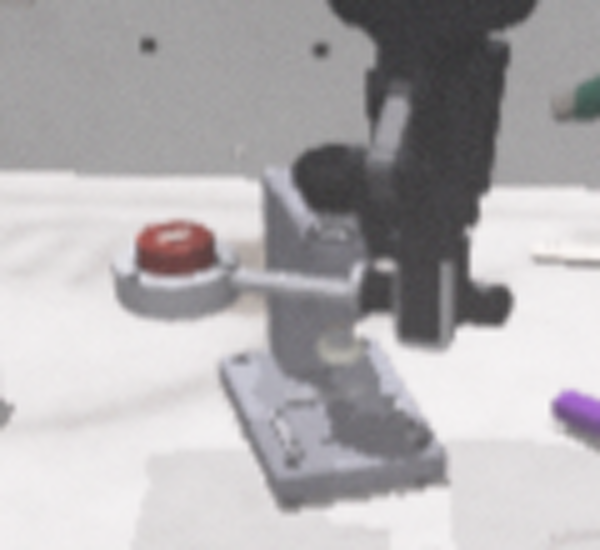

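The holder is level: the rod's slope is about 1° at most and the red top plane is flat. The mount top sits 24 mm above the cup's underside, so it is home (it would be about 30 mm if it weren't). The cup is held about 170 mm up. Handing in.

```bash
python3 -c "
from workcell import *
print(finish_job())"
```

```text
the job is handed in; nothing more can be done
None
```

The job is handed in: the mount is pressed fully home, the knob has sprung back, and the holder is drawn out and held level and steady about 17 cm above the bench, with the bystander mounts and bottles left alone.

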